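# Raise the light hood and push the specimen home

### The arm

A 6-joint arm with a two-finger parallel gripper is mounted at the origin on the work surface. World frame = base frame: x ahead of the robot, y to its left, z up, the work surface at z = 0. Lengths are in m, angles in rad, forces in N, time in s.
With the tool pointing down it reaches from about 0.225 to 0.875 m from the base axis. Payload 3.4 kg.
Tool frame: the origin (TCP) lies at the very end of the fingers, on their centre line; the grasp point (between the pads) lies 19 mm behind it; z points along the fingers, y is the direction in which the jaws open and shut (so a half turn about z gives the same grasp; the last joint's range is limited). The gripper opens to 85 mm and grips with 20 to 120 N. Pads are 22 mm wide; open, the fingers measure 114 mm over their backs; the gripper's body (76 mm by 85 mm) begins 54 mm behind the grasp point. The pads swing forward as they close: fully open they stand 13 mm farther back than shut.
Start: joints at [1.228, 0.276, 1.505, -0, 1.361, -0.121], TCP at [0.127, 0.561, 0.231] pointing down, gripper open.
Joint ranges: [-2.89, 2.89], [-0.75, 2.08], [0.22, 2.7], [-1.18, 4.32], [0.11, 2.71], [-2.7, 2.7]. Speed limits (rad/s): [2.57, 2.57, 3.14, 3.14, 3.14, 3.14].

### API

Orientations are given as a unit quaternion [w, x, y, z].
In Python, from rig import manip, viewer, job gives the robot as it stands.
- The arm moves only by the shell command python3 -m crank 'ROWS' [OPENING] [FORCE]. ROWS is JSON, a list of rows, each a list of 6 numbers: the shift along the tool's x, y, z in m, then the turn, a rotation vector about the tool's x, y, z in degrees. In form: [[dx, dy, dz, rx, ry, rz], ...]. A call has 1 to 20 rows; each row is the pose to reach, as a shift and turn from the pose measured when the call began, along the tool's axes at that moment; what a row does not reach only later rows make up. A row lasts 1/8 s, in which the tool goes at most 62.5 mm and 10.7 degrees, less where a joint would pass 70% of its speed; a pose out of reach is approached as far as the arm can. A call with a gripper value outside its range is refused whole. OPENING is the opening, from 0 (shut) to 1 (fully open), set as the call begins (- or left out, the last holds). The fingers move at their own pace and stop on an object; FORCE is the grip in N (left out, the last holds). Time passes only in rows, so rows that repeat a pose let the fingers close. It gives the time, the measured TCP pose, the force and the opening at its end, in the units of the state.
- manip.get_state(): the state, without advancing time (a new reading comes with each control period).
- viewer.get_image(name): name is "scene" or "top"; returns a dict with "frame" (400x640x3 uint8, blue, green, red), "range_z" (400x640 float32, m along the optical axis (not along the pixel's ray), 0 where there is no reading), "intrinsics" (3x3 intrinsics, pixels), "world_from_camera" (4x4, takes a point from camera to world coordinates). Camera axes: x right, y up, looking along -z (the intrinsics and any distortion apply to the point x, -y, -z); pixel columns grow to the right and rows downward; lengths in m; the calibration is good to about 2 mm. A picture is of the moment at which its call begins.
- job.sign_off(): hands the job in, once; it reports no verdict.
The state is a dict: "clock": time; "qpos": joint angles; "qd": joint speeds; "effort": joint torques, N m; "position": TCP position; "ee_rot": TCP orientation; "contact_force": force on the tool from outside, world axes, zero at the start; "moment": the same for the moment, N m; "width": finger opening in m.
Only numpy, scipy, OpenCV 4.12 (cv2) and the standard library are available. Lean on these libraries where they do the work, as an engineer would, in place of code of your own. Each camera call takes 0.05 s, during which the arm holds its last target. There are 200 camera calls.

### The job

On the microscope specimen stand, push the counterweighted light hood (the arm with the orange bar) up past its balance point, so that it stays raised against its rear stop by itself. Then push the specimen carrier (with the blue tab) along its channel until it meets the red end stop. Push gently with the fingertips, without flinging the hood, do not lift or tip the carrier, and leave every other thing where it stands.

Things in the scene. Friction and masses are not known exactly. Their poses are not given: they have to be found in the camera images.
- stand: White specimen stand, fixed to the table, 380 x 180 mm; its top is 30 mm above the table. Origin at table height on the channel's centre line, under the lowered hood. x points along the channel from its open front, near the robot, to the red stop; y left; z up. Two dark guide rails 58 mm apart, their tops 42 mm above the table, form the channel.
- hood_arm (a joint): Hinge of the hood arm, rad. 0 = lowered (start), grows as the bar end rises and swings back in +x of the stand; 1.6 = rear stop. It balances near 0.7: lower it falls back down, above about 0.8 it goes on by itself, slowed by a damper (2 to 4 s). Lifting at the bar takes about 1 to 4 N. The brass counterweight stands above the hinge.
- hood_bar (a point): Centre of the orange push bar across the front end of the hood arm: round rod 12 mm thick, 90 mm long along the stand's y. Lowered: 200 mm above the table, stand x = -70 mm, free in front and below, so that slanting fingertips can go under it from the front. A white beam (20 mm wide) joins it from behind. The black hood (diameter 64) hangs under the beam at stand x = 0, 56 to 130 mm above the table.
- hood_hinge (a point): Hinge axis of the hood arm (along the stand's y), at stand x = 130 mm, 100 mm above the table. The bar moves about it at a radius of 224 mm.
- carrier_puck (a point): Centre of the black puck (diameter 30, 25 tall, top 65 mm above the table) amid the loose aluminium carrier, half-way up the puck. Carrier plate 110 x 54 x 10 mm, lying in the channel with 2 mm play each side, near its open front at the start. Home against the stop, the puck's centre is at stand x = 0. The lowered hood blocks the puck's way.
- push_tab (a point): Centre of the front face (facing the robot) of the carrier's blue upright tab: 44 mm wide, 6 mm thick, its top 75 mm above the table; this point is 55 mm above the table and 54 mm in front of the puck's centre. The carrier weighs 0.17 to 0.35 kg and slides with 1 to 4 N.
- stop_face (a point): Middle of the front face of the red end stop, at stand x = 55.5 mm, which the rear edge of the carrier plate meets (55 mm behind the puck's centre).
- spare_puck: loose bystander: red puck, diameter 30, 25 mm; origin under its centre. Not to be moved.
- spare_puck2: loose bystander: green puck, diameter 30, 25 mm; origin under its centre. Not to be moved.
- bottle: loose bystander: amber bottle, diameter 56, 100 tall mm; origin under its centre. Not to be moved.
- slide_box: loose bystander: blue box with white lid, 100 x 80 x 33 mm; origin under its centre. Not to be moved.
- objective: loose bystander: steel lens, yellow band, diameter 34, 42 tall mm; origin under its centre. Not to be moved.
- eyepiece: loose bystander: black eyepiece, diameter 38, 55 tall mm; origin under its centre. Not to be moved.
- dish: loose bystander: glass dish, diameter 90, 18 tall mm; origin under its centre. Not to be moved.
There are look-alikes about, which are no part of the job. Leave any pink or turquoise look-alike of the part that bears carrier_puck alone.

How it is judged:
By the outcome, as a careful person would: the job done as asked, in the order asked, and still so for the second after the job is handed in, with the robot touching nothing.
It also fails if it takes over 51 s, if anything falls off the work surface, if the arm or the gripper's body presses on something with over 40 N, if the wrist force passes 120 N, or if a joint passes its speed limit or range.

## Working session

There is one attempt and no reset: what is moved stays moved. The work goes in short steps, Python scripts to look and compute and a shell command to move; the robot and the scene stay as the last step left them, time stands still between calls to the robot, and variables do not carry over. Pictures are saved under pics/ and viewed, about 8 in all and at most 12, crops included, and the job is handed in when it is done.

```bash
ls; mkdir -p pics
cat > h.py <<'E'
import numpy as np, cv2
from rig import manip, viewer, job
def grab(n):
    d=viewer.get_image(n); np.savez('last_'+n,**d); return d
def w(d,u,v,z=None):
    K=d['intrinsics'];T=d['world_from_camera']
    r=np.array([(u-K[0,2])/K[0,0],-(v-K[1,2])/K[1,1],-1.])
    if z is None:
        return (T@np.r_[r*d['range_z'][int(v),int(u)],1])[:3]
    R=T[:3,:3]@r; return T[:3,3]+R*(z-T[2,3])/R[2]
E
python3 - <<'E'
from h import *
for n in('scene','top'):
    d=grab(n);cv2.imwrite(f'pics/{n}1.png',d['frame']);print(d['world_from_camera'].round(3).tolist(),d['intrinsics'].tolist())
print(manip.get_state())
E
```

```text
pics
[[0.215, -0.739, 0.638, 1.129], [0.977, 0.154, -0.151, -0.11], [0.013, 0.656, 0.755, 0.838], [0.0, 0.0, 0.0, 1.0]] [[468.86932843713936, 0.0, 308.2014790630523], [0.0, 468.86932843713936, 204.8167077684646], [0.0, 0.0, 1.0]]
[[-0.027, 0.999, -0.039, 0.502], [-1.0, -0.027, 0.008, 0.031], [0.007, 0.039, 0.999, 0.983], [0.0, 0.0, 0.0, 1.0]] [[400.56143031002154, 0.0, 320.00813486975426], [0.0, 400.56143031002154, 203.11450646456365], [0.0, 0.0, 1.0]]
{'clock': 0.1, 'qpos': array([ 1.22799057e+00,  2.76545694e-01,  1.50600183e+00,  3.19093746e-06,
        1.36072243e+00, -1.21001762e-01]), 'qd': array([ 0.00069147, -0.0007684 , -0.00402   , -0.00033703, -0.00063375,
        0.00046689]), 'effort': array([ 8.73637200e-04, -4.17706311e+01, -2.46405262e+01, -2.71509134e-04,
        5.70902339e-03,  2.99791714e-05]), 'position': array([0.12633857, 0.56046238, 0.23052015]), 'ee_rot': array([-1.94266080e-04,  1.10675094e-01,  9.93856288e-01, -8.15842072e-04]), 'contact_force': array([-0.41902442, -0.16108121,  0.7933706 ]), 'moment': array([ 0.02148504, -0.01293325,  0.02070555]), 'width': 0.08546048810441088}
```

View pics/scene1.png

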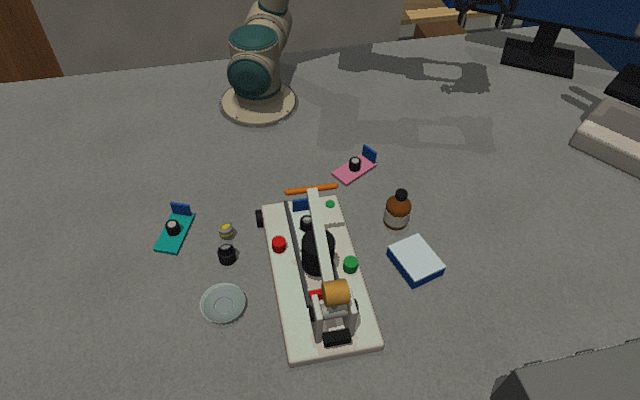

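View pics/top1.png

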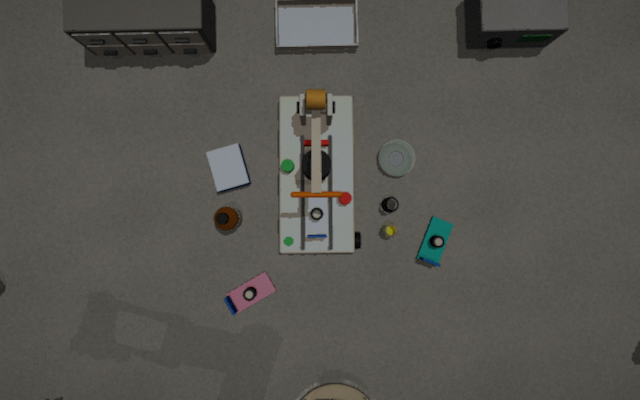

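Candidates for the carrier in the top view are the stand's channel (puck at 316,214; tab at 317,236), pink (249,293) and turquoise (437,240). The one in the channel, aluminium between the dark rails, fits. I'll confirm it in an enlarged crop.

Run:
```python
from h import *
d=np.load('last_top.npz');d={k:d[k] for k in d}
c=d['frame'][85:265,265:375];cv2.imwrite('pics/crop1.png',cv2.convertScaleAbs(cv2.resize(c,None,fx=3.3,fy=3.3,interpolation=cv2.INTER_CUBIC),alpha=1.5))
for n,u,v in [('barL',294,195),('barR',339,195),('barM',316,195),('puck',316,214),('tabtop',317,236),('standFL',281,251),('standFR',352,251),('standBL',281,99),('standBR',351,99),('beam',316,170),('stop',316,142)]:
    print(n,w(d,u,v).round(4))
for n,u,v,z in [('barL',292,195,.2),('barR',341,195,.2),('puck',316,214,.065),('FL',279,253,.03),('FR',354,253,.03),('BL',280,97,.03),('BR',353,97,.03)]: print(n,w(d,u,v,z).round(4))
```

```text
barL [0.5495 0.075  0.2058]
barR [ 0.5472 -0.0125  0.2048]
barM [0.5482 0.0323 0.2081]
puck [0.5131 0.0337 0.0678]
tabtop [0.4634 0.0327 0.0802]
standFL [0.4282 0.1189 0.031 ]
standFR [ 0.4236 -0.0492  0.0309]
standBL [0.7925 0.1106 0.029 ]
standBR [ 0.7878 -0.0578  0.0304]
beam [0.6    0.031  0.1825]
stop [0.6624 0.0294 0.1519]
barL [0.5499 0.0793 0.2   ]
barR [ 0.5474 -0.0167  0.2   ]
puck [0.5131 0.0337 0.065 ]
FL [0.4235 0.1239 0.03  ]
FR [ 0.4186 -0.0538  0.03  ]
BL [0.7971 0.1128 0.03  ]
BR [ 0.7927 -0.0628  0.03  ]
```

View pics/crop1.png

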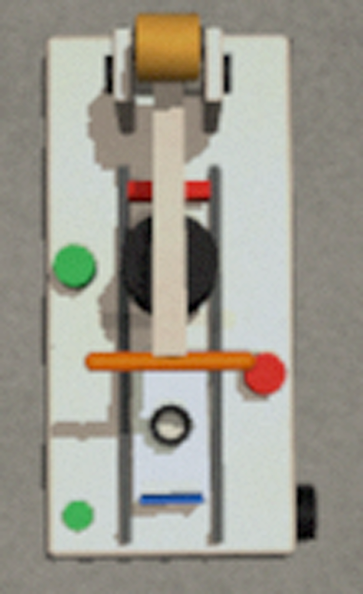

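Confirmed: the stand's own carrier has a white/black puck at crop (170,425) and a blue tab at (170,498), under the orange bar (crop 85–265, 361). The red spare puck (265,373) and green spare puck (75,266) stand on the stand's deck. The measured points fit the given sizes: bar centre at z 0.2, and puck at stand x ≈ -0.105.

Plan for the hood: set the fingers about 38 mm apart so they straddle the beam, tilt them 45°, and go under the bar. Then follow the bar's arc.

```bash
cat >> h.py <<'E'
from scipy.spatial.transform import Rotation as R
YAW=np.radians(-1.6); O=np.array([.6185,.0295,0]); S=R.from_euler('z',YAW)
def pose(x,z,a,y=0):   # stand coords, a = deg below horizontal of the fingers
    a=np.radians(a); zt=np.array([np.cos(a),0,-np.sin(a)]); xt=np.array([-np.sin(a),0,-np.cos(a)])
    return O+S.apply([x,y,z]), S*R.from_matrix(np.c_[xt,np.cross(zt,xt),zt])
def lift(th,a,s=.028,off=.017):
    b=np.arctan2(.1,.2)+th; B=np.array([.13-.2236*np.cos(b),.1+.2236*np.sin(b)])
    r=np.radians(a); n=np.array([np.sin(r),np.cos(r)]); d=np.array([np.cos(r),-np.sin(r)])
    return *(B-n*off+d*s),a
def rows(ps):
    s=manip.get_state(); q=s['ee_rot']; Rc=R.from_quat([q[1],q[2],q[3],q[0]])
    for p,r in ps:
        print(np.r_[(Rc.inv().apply(p-s['position'])).round(4),((Rc.inv()*r).as_rotvec(degrees=True)).round(1)].tolist())
def stat():
    s=manip.get_state(); q=s['ee_rot']; p=S.inv().apply(s['position']-O); z=R.from_quat([q[1],q[2],q[3],q[0]]).as_matrix()[:,2]
    print('t',s['clock'],'stand',p.round(4),'tilt',np.degrees(np.arcsin(-z[2])).round(1),'F',s['contact_force'].round(1),'w',round(s['width'],4),'q',s['qpos'].round(2))
E
python3 - <<'E'
from h import *
rows([pose(-.24,.26,45),pose(-.115,.204,45)])
print(lift(0,45))
E
```

```text
[-0.3614, -0.456, -0.0288, -4.5, -44.9, -10.5]
[-0.4841, -0.4318, 0.0271, -4.5, -44.9, -10.5]
(np.float64(-0.06221574531452914), np.float64(0.1681771548003959), 45)
```

```bash
python3 -m crank '[[-0.09,-0.114,-0.01,-1,-11,-2.6],[-0.18,-0.228,-0.015,-2,-22,-5],[-0.27,-0.342,-0.02,-3,-34,-8],[-0.361,-0.456,-0.029,-4.5,-44.9,-10.5],[-0.361,-0.456,-0.029,-4.5,-44.9,-10.5],[-0.361,-0.456,-0.029,-4.5,-44.9,-10.5],[-0.361,-0.456,-0.029,-4.5,-44.9,-10.5],[-0.361,-0.456,-0.029,-4.5,-44.9,-10.5],[-0.361,-0.456,-0.029,-4.5,-44.9,-10.5],[-0.361,-0.456,-0.029,-4.5,-44.9,-10.5],[-0.361,-0.456,-0.029,-4.5,-44.9,-10.5],[-0.361,-0.456,-0.029,-4.5,-44.9,-10.5],[-0.42,-0.444,0,-4.5,-44.9,-10.5],[-0.484,-0.432,0.027,-4.5,-44.9,-10.5],[-0.484,-0.432,0.027,-4.5,-44.9,-10.5],[-0.484,-0.432,0.027,-4.5,-44.9,-10.5]]' 0.45
python3 - <<'E'
from h import *
stat()
for n in('scene',):
    d=grab(n);cv2.imwrite(f'pics/{n}2.png',cv2.resize(d['frame'][120:370,180:460],None,fx=2.4,fy=2.4))
rows([pose(*lift(0,45,s=.028,off=.027)),pose(*lift(0,45,off=.017))])
E
```

```text
clock: 2.1
position: [0.5051, 0.0316, 0.2025]
ee_rot: [0.381, 0.014, 0.924, -0.005]
contact_force: [-0.3, -0.6, -0.2]
width: 0.0385
t 2.1 stand [-0.1134 -0.0011  0.2025] tilt 45.2 F [-0.3 -0.6 -0.2] w 0.0385 q [-0.12 -0.09  2.31  0.45  0.16 -2.09]
[-0.0033, 0.0003, 0.0617, 0.1, -0.2, -0.1]
[-0.0133, 0.0003, 0.0617, 0.1, -0.2, -0.1]
```

View pics/scene2.png

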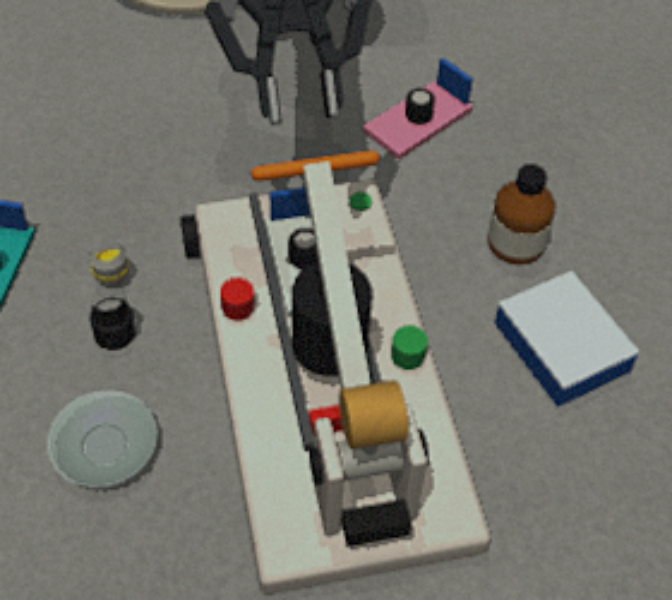

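The fingers (crop 272 and 332, 100) stand in front of the orange bar (255–378, 165), one on each side of the beam (317). Joint 5 is near its lower limit, so I'll steepen the tilt to 52°.

Run:
```python
from h import *
rows([pose(*lift(0,52,s=-.025,off=.03)),pose(*lift(0,52,s=.03,off=.03)),pose(*lift(0,52,s=.03,off=.02))])
```

```text
[-0.0034, 0.0004, 0.0052, 0.1, 6.8, -0.1]
[0.0031, 0.0003, 0.0598, 0.1, 6.8, -0.1]
[-0.0068, 0.0003, 0.061, 0.1, 6.8, -0.1]
```

```bash
python3 -m crank '[[-0.003,0,0.005,0,3.4,0],[-0.003,0,0.005,0,6.8,0],[-0.001,0,0.02,0,6.8,0],[0.001,0,0.035,0,6.8,0],[0.002,0,0.05,0,6.8,0],[0.003,0,0.06,0,6.8,0],[0.003,0,0.06,0,6.8,0],[0,0,0.06,0,6.8,0],[-0.004,0,0.061,0,6.8,0],[-0.007,0,0.061,0,6.8,0],[-0.007,0,0.061,0,6.8,0]]'
python3 - <<'E'
from h import *
stat()
d=grab('scene');cv2.imwrite('pics/scene3.png',cv2.resize(d['frame'][150:330,220:420],None,fx=3,fy=3))
for th in(.1,.2,.3,.4,.5): print(th); rows([pose(*lift(th,52+20*th,s=.03,off=.016))])
E
```

```text
clock: 3.52
position: [0.5518, 0.031, 0.1648]
ee_rot: [0.326, 0.014, 0.945, -0.004]
contact_force: [-0.3, 0.4, 0.3]
width: 0.0382
t 3.525 stand [-0.0667 -0.0004  0.1648] tilt 51.9 F [-0.3  0.4  0.3] w 0.0382 q [-0.1   0.05  2.2   0.21  0.22 -1.83]
0.1
[-0.0232, 0.0004, -0.009, 0.1, 2.0, -0.1]
0.2
[-0.0436, 0.0004, -0.0161, 0.1, 4.0, -0.1]
0.3
[-0.0645, 0.0004, -0.021, 0.1, 6.0, -0.1]
0.4
[-0.0858, 0.0005, -0.0238, 0.1, 8.0, -0.1]
0.5
[-0.1072, 0.0005, -0.0243, 0.1, 10.0, -0.1]
```

View pics/scene3.png

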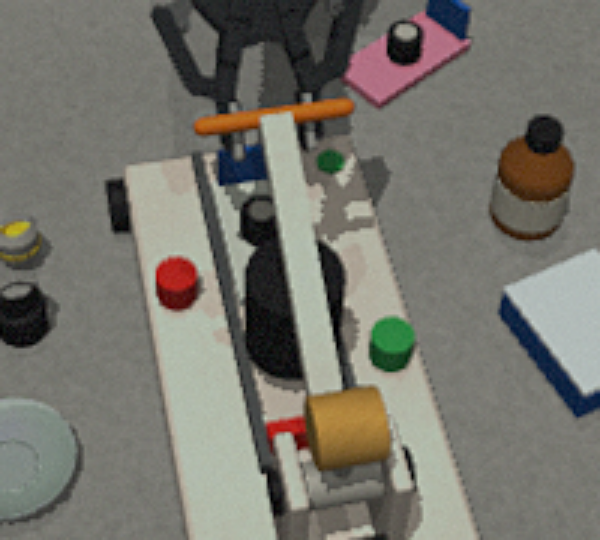

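Both fingertips (crop 235 and 308, 140) are under the bar (195–352, 117), straddling the beam. Start lifting slowly.

```bash
python3 -m crank '[[-0.006,0,-0.002,0,0.5,0],[-0.011,0,-0.004,0,1,0],[-0.017,0,-0.006,0,1.5,0],[-0.023,0,-0.009,0,2,0],[-0.03,0,-0.0115,0,2.7,0],[-0.037,0,-0.014,0,3.3,0],[-0.0436,0,-0.016,0,4,0],[-0.0505,0,-0.018,0,4.7,0],[-0.0575,0,-0.0195,0,5.3,0],[-0.0645,0,-0.021,0,6,0],[-0.0715,0,-0.022,0,6.7,0],[-0.0785,0,-0.023,0,7.3,0],[-0.0858,0,-0.0238,0,8,0],[-0.093,0,-0.024,0,8.7,0],[-0.1,0,-0.0243,0,9.3,0],[-0.107,0,-0.0243,0,10,0]]'
python3 - <<'E'
from h import *
stat()
d=grab('scene');cv2.imwrite('pics/scene4.png',cv2.resize(d['frame'][100:330,200:440],None,fx=2.4,fy=2.4))
for th in(.5,.6,.7,.8,.9,.95): print(th); rows([pose(*lift(th,52+20*th,s=.03,off=.016))])
E
```

```text
clock: 5.58
position: [0.6212, 0.0289, 0.2498]
ee_rot: [0.242, 0.014, 0.97, -0.003]
contact_force: [-1.4, -0.3, 0.3]
width: 0.0386
t 5.575 stand [ 0.0027 -0.0005  0.2498] tilt 62.0 F [-1.4 -0.3  0.3] w 0.0386 q [-0.08  0.11  1.79  0.04  0.76 -1.64]
0.5
[0.0025, 0.0007, 0.0003, 0.1, 0.2, -0.1]
0.6
[-0.0187, 0.0007, -0.0017, 0.1, 2.2, -0.1]
0.7
[-0.0401, 0.0007, -0.0016, 0.1, 4.2, -0.1]
0.8
[-0.0612, 0.0007, 0.0008, 0.1, 6.2, -0.1]
0.9
[-0.082, 0.0008, 0.0053, 0.1, 8.2, -0.1]
0.95
[-0.0922, 0.0008, 0.0083, 0.1, 9.2, -0.1]
```

View pics/scene4.png

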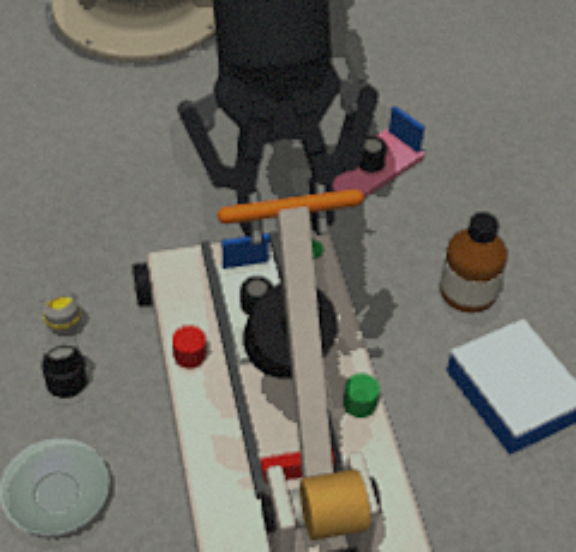

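The hood is rising as planned: the bar (crop 220–362, 207) rests on the fingertips at θ ≈ 0.5. Continue slowly past the balance point.

```bash
python3 -m crank '[[-0.005,0,0,0,0.7,0],[-0.012,0,-0.001,0,1.5,0],[-0.0187,0,-0.0017,0,2.2,0],[-0.024,0,-0.0017,0,2.7,0],[-0.029,0,-0.0017,0,3.2,0],[-0.035,0,-0.0017,0,3.7,0],[-0.04,0,-0.0016,0,4.2,0],[-0.045,0,-0.001,0,4.7,0],[-0.05,0,-0.001,0,5.2,0],[-0.056,0,0,0,5.7,0],[-0.061,0,0.001,0,6.2,0],[-0.066,0,0.002,0,6.7,0],[-0.071,0,0.003,0,7.2,0],[-0.077,0,0.004,0,7.7,0],[-0.082,0,0.005,0,8.2,0],[-0.087,0,0.007,0,8.7,0],[-0.087,0,0.007,0,8.7,0],[-0.087,0,0.007,0,8.7,0],[-0.087,0,0.007,0,8.7,0]]'
python3 - <<'E'
from h import *
stat()
d=grab('scene');cv2.imwrite('pics/scene5.png',cv2.resize(d['frame'][100:330,200:440],None,fx=2.4,fy=2.4))
E
```

```text
clock: 8.0
position: [0.7026, 0.0265, 0.2859]
ee_rot: [0.169, 0.014, 0.986, -0.002]
contact_force: [-0.0, -0.1, -0.4]
width: 0.0381
t 8.0 stand [ 0.0841 -0.0007  0.2859] tilt 70.5 F [-0.  -0.1 -0.4] w 0.0381 q [-0.07  0.27  1.43  0.02  1.1  -1.62]
```

View pics/scene5.png

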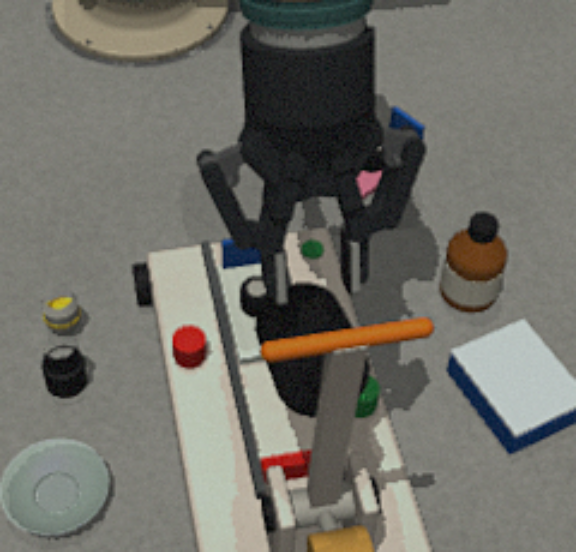

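The bar (crop 265–432, 340) has left the fingertips and the hood goes on by itself. Withdraw, shut the fingers and go in front of the blue tab.

Run:
```python
from h import *
rows([pose(.02,.286,72),pose(-.21,.2,90),pose(-.21,.052,90)])
```

```text
[0.0605, 0.0007, -0.0214, 0.1, 1.5, -0.0]
[0.306, 0.0005, -0.0169, 0.1, 19.5, -0.0]
[0.3553, 0.0003, 0.1226, 0.1, 19.5, -0.0]
```

```bash
python3 -m crank '[[0.03,0,-0.01,0,0,0],[0.06,0,-0.021,0,1.5,0],[0.1,0,-0.02,0,5,0],[0.14,0,-0.019,0,8,0],[0.18,0,-0.018,0,11,0],[0.22,0,-0.018,0,14,0],[0.26,0,-0.017,0,17,0],[0.306,0,-0.017,0,19.5,0],[0.306,0,-0.017,0,19.5,0],[0.306,0,-0.017,0,19.5,0],[0.322,0,0.03,0,19.5,0],[0.334,0,0.064,0,19.5,0],[0.345,0,0.094,0,19.5,0],[0.355,0,0.123,0,19.5,0],[0.355,0,0.123,0,19.5,0],[0.355,0,0.123,0,19.5,0],[0.355,0,0.123,0,19.5,0]]' 0
python3 - <<'E'
from h import *
stat()
d=grab('scene');a=cv2.resize(d['frame'][100:360,200:440],None,fx=1.6,fy=1.6)
e=grab('top');b=cv2.resize(e['frame'][85:285,250:390],None,fx=2.08,fy=2.08)[:416]
cv2.imwrite('pics/both6.png',cv2.convertScaleAbs(np.hstack([a,b]),alpha=1.3))
rows([pose(-.17,.052,90),pose(-.065,.052,90)])
E
```

```text
clock: 10.18
position: [0.4105, 0.035, 0.053]
ee_rot: [0.001, 0.014, 1.0, 0.001]
contact_force: [-0.6, 0.2, 0.0]
width: -0.0001
t 10.175 stand [-0.208  -0.0003  0.053 ] tilt 89.8 F [-0.6  0.2  0. ] w -0.0001 q [-0.09  0.23  2.1   0.    0.81 -1.63]
[-0.0386, 0.0003, 0.0009, 0.1, 0.1, -0.0]
[-0.1436, 0.0004, 0.0011, 0.1, 0.1, -0.0]
```

View pics/both6.png

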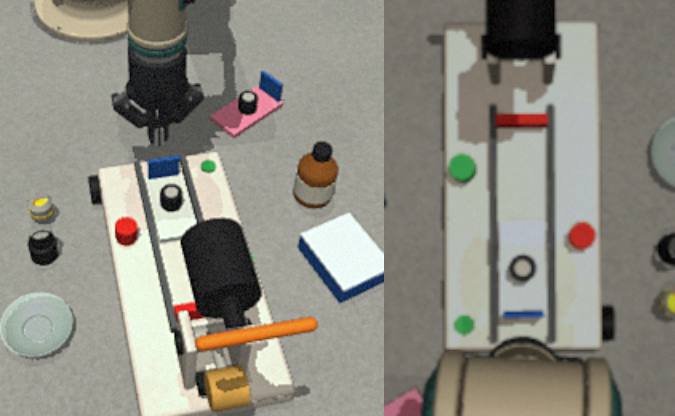

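The hood has swung back: in the scene view the bar is at (258,333), behind the hinge. In the top view the channel is clear up to the red stop (522,120). The shut fingers are just in front of the blue tab (scene 160,165). Push slowly.

```bash
python3 -m crank '[[-0.012,0,0,0,0,0],[-0.024,0,0,0,0,0],[-0.03,0,0,0,0,0],[-0.035,0,0,0,0,0],[-0.04,0,0,0,0,0],[-0.045,0,0,0,0,0],[-0.05,0,0,0,0,0],[-0.056,0,0,0,0,0],[-0.062,0,0,0,0,0],[-0.068,0,0,0,0,0],[-0.074,0,0,0,0,0],[-0.08,0,0,0,0,0],[-0.086,0,0,0,0,0],[-0.092,0,0,0,0,0],[-0.098,0,0,0,0,0],[-0.104,0,0,0,0,0],[-0.11,0,0,0,0,0],[-0.115,0,0,0,0,0],[-0.12,0,0,0,0,0],[-0.124,0,0,0,0,0]]'
python3 - <<'E'
from h import *
stat()
e=grab('top');b=cv2.resize(e['frame'][85:285,250:390],None,fx=2.5,fy=2.5)
d=grab('scene');a=cv2.resize(d['frame'][130:330,220:400],None,fx=2.5,fy=2.5)
cv2.imwrite('pics/both7.png',cv2.convertScaleAbs(np.hstack([a,b]),alpha=1.3))
rows([pose(-.065,.052,90)])
E
```

```text
clock: 12.78
position: [0.5343, 0.0315, 0.053]
ee_rot: [0.001, 0.014, 1.0, 0.001]
contact_force: [-0.9, 0.3, 0.8]
width: 0.0002
t 12.775 stand [-0.0843 -0.0003  0.053 ] tilt 89.9 F [-0.9  0.3  0.8] w 0.0002 q [-0.07  0.38  1.85  0.    0.91 -1.62]
[-0.0186, 0.0004, 0.0012, 0.1, 0.2, -0.0]
```

View pics/both7.png

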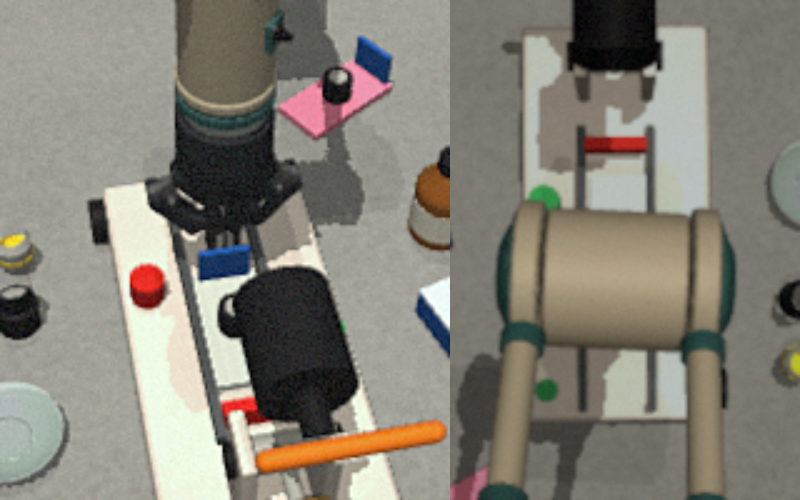

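The carrier slides straight between the rails, with its plate edge (right view, row 175) about 20 mm short of the stop (row 152). The hood is clear. Finish gently, watching the force.

```bash
python3 -m crank '[[-0.004,0,0,0,0,0],[-0.007,0,0,0,0,0],[-0.01,0,0,0,0,0],[-0.012,0,0,0,0,0],[-0.014,0,0,0,0,0],[-0.0155,0,0,0,0,0],[-0.017,0,0,0,0,0],[-0.018,0,0,0,0,0],[-0.018,0,0,0,0,0]]'
cat > l.py <<'E'
from h import *
stat(); e=grab('top')
K=e['intrinsics'];T=np.linalg.inv(e['world_from_camera'])
# pixels along channel line at plate/stop: world z .04
for x in np.arange(.02,.075,.003):
    p=T@np.r_[O+S.apply([x,.012,.04]),1]; u=K[0,2]+K[0,0]*p[0]/-p[2]; v=K[1,2]-K[1,1]*p[1]/-p[2]
    i,j=int(round(v)),int(round(u)); print(round(x,3),(j,i),e['frame'][i,j], w(e,j,i).round(3)[2])
E
python3 l.py
```

```text
clock: 14.0
position: [0.5532, 0.0309, 0.0532]
ee_rot: [0.002, 0.014, 1.0, 0.001]
contact_force: [-0.4, 0.0, -0.4]
width: 0.0001
t 14.0 stand [-0.0653 -0.0004  0.0532] tilt 89.8 F [-0.4  0.  -0.4] w 0.0001 q [-0.07  0.4   1.81  0.    0.93 -1.61]
0.02 (312, 161) [ 78  96 105] 0.445
0.023 (312, 160) [ 75  94 103] 0.445
0.026 (312, 159) [74 89 98] 0.443
0.029 (312, 157) [64 79 87] 0.437
0.032 (312, 156) [85 94 97] 0.427
0.035 (312, 155) [127 132 128] 0.043
0.038 (312, 154) [145 149 144] 0.037
0.041 (312, 152) [145 148 143] 0.042
0.044 (312, 151) [144 147 141] 0.039
0.047 (312, 150) [144 148 142] 0.041
0.05 (312, 148) [101 106 103] 0.04
0.053 (312, 147) [81 88 87] 0.042
0.056 (312, 146) [46 52 61] 0.035
0.059 (312, 145) [ 1  2 46] 0.05
0.062 (312, 143) [11 12 83] 0.053
0.065 (312, 142) [17 21 93] 0.056
0.068 (312, 141) [19 19 97] 0.051
0.071 (312, 140) [17 21 97] 0.052
0.074 (312, 138) [120 127 127] 0.031
```

Close, but no stop force yet. Advance by small amounts until the force rises.

```bash
python3 -m crank '[[-0.001,0,0,0,0,0],[-0.002,0,0,0,0,0],[-0.003,0,0,0,0,0],[-0.003,0,0,0,0,0]]'; python3 -m crank '[[-0.001,0,0,0,0,0],[-0.002,0,0,0,0,0],[-0.002,0,0,0,0,0]]'; python3 -m crank '[[-0.001,0,0,0,0,0],[-0.002,0,0,0,0,0],[-0.002,0,0,0,0,0]]'
```

```text
clock: 14.55
position: [0.5559, 0.0309, 0.0532]
ee_rot: [0.002, 0.014, 1.0, 0.001]
contact_force: [-1.8, 0.3, 0.7]
width: 0.0001
clock: 14.92
position: [0.5559, 0.0309, 0.0531]
ee_rot: [-0.0, 0.014, 1.0, 0.001]
contact_force: [-6.0, 0.4, 5.0]
width: 0.0001
clock: 15.3
position: [0.5558, 0.0309, 0.053]
ee_rot: [-0.003, 0.014, 1.0, 0.001]
contact_force: [-7.1, 0.7, 4.5]
width: 0.0001
```

The TCP stopped at x = 0.5559 while the force rose to about 7 N, so the carrier is against the stop. Back off straight, then raise.

```bash
python3 -m crank '[[0.004,0,0,0,0,0],[0.015,0,0,0,0,0],[0.035,0,0,0,0,0],[0.06,0,0,0,0,0],[0.09,0,0,0,0,0],[0.12,0,-0.005,0,0,0],[0.15,0,-0.02,0,0,0],[0.2,0,-0.06,0,0,0],[0.24,0,-0.1,0,0,0],[0.27,0,-0.12,0,0,0],[0.27,0,-0.12,0,0,0],[0.27,0,-0.12,0,0,0],[0.27,0,-0.12,0,0,0]]'
python3 - <<'E'
from h import *
stat()
e=grab('top');b=cv2.resize(e['frame'][85:285,205:435],None,fx=2,fy=2)
d=grab('scene');a=cv2.resize(d['frame'][160:360,230:400],None,fx=2,fy=2)
cv2.imwrite('pics/both8.png',cv2.convertScaleAbs(np.hstack([a,b]),alpha=1.3))
c=cv2.resize(e['frame'][125:205,285:350],None,fx=7,fy=7,interpolation=cv2.INTER_CUBIC)
cv2.imwrite('pics/crop8.png',cv2.convertScaleAbs(c,alpha=1.4))
E
```

```text
clock: 16.92
position: [0.2872, 0.0382, 0.1737]
ee_rot: [-0.003, 0.014, 1.0, 0.001]
contact_force: [0.8, -0.0, -0.2]
width: -0.0001
t 16.925 stand [-0.3314 -0.0005  0.1737] tilt 89.6 F [ 0.8 -0.  -0.2] w -0.0001 q [-0.11 -0.13  2.11  0.    1.17 -1.65]
```

View pics/both8.png

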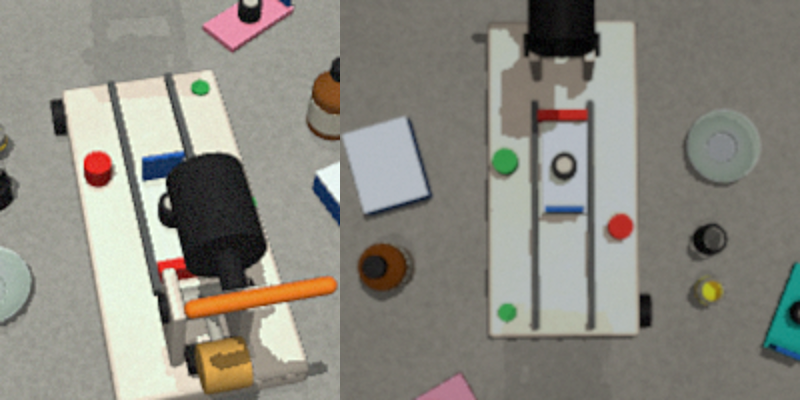

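View pics/crop8.png

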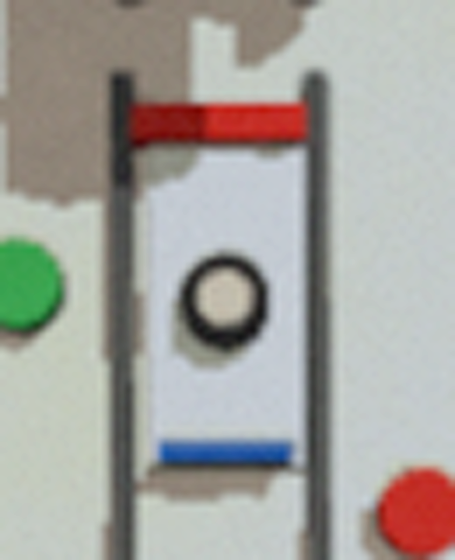

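Run:
```python
from h import *
e=grab('top'); f=e['frame'].astype(int)
f0=np.load('last_top.npz')['frame']
def loc(n,u,v,z): print(n,S.inv().apply(w(e,u,v,z)-O).round(4))
loc('puck',285+224/7-.43,125+297/7-.43,.065)
loc('plate rear',285+224/7-.43,125+150/7-.43,.04)
loc('stop front top',285+224/7-.43,125+144/7-.43,.052)
loc('tab top front',285+224/7-.43,125+466/7-.43,.075)
d=grab('scene')
for p in [(188/2+230,310/2+160),(335/2+230,287/2+160),(260/2+230,297/2+160)]: print('bar',S.inv().apply(w(d,*p)-O).round(4))
stat()
```

```text
puck [0.0027 0.0001 0.065 ]
plate rear [0.0559 0.0002 0.04  ]
stop front top [0.0558 0.0001 0.052 ]
tab top front [-0.0537 -0.      0.075 ]
bar [ 0.2411 -0.0459  0.3006]
bar [0.2417 0.051  0.2994]
bar [0.2409 0.001  0.3015]
t 17.125 stand [-0.3318 -0.0005  0.1738] tilt 89.6 F [-0.4 -0.3 -0.3] w 0.0 q [-0.11 -0.13  2.11  0.    1.17 -1.65]
```

Everything agrees: plate rear at 0.0559 against the stop at 0.0558, and the bar at (0.241, 0.300) against (0.235, 0.297) expected at θ = 1.6.

```bash
python3 -c "
from rig import job
print(job.sign_off())"
```

```text
the job is handed in; nothing more can be done
None
```

I did both parts in the order asked and handed the job in at about 17 s of robot time; the sign-off gave no verdict.

**Hood:** I lifted it by the orange bar with the fingertips on either side of the beam, slowly, to about 0.9 rad. From there it swung to the rear stop by itself. The last check put the bar at stand x 0.241, z 0.300 m; at the rear stop it should be at 0.235, 0.297 m.

**Carrier:** I pushed it by the blue tab along the channel until the fingers stopped advancing and the force rose to about 7 N. The plate's rear edge measured 55.9 mm against the stop face at 55.8 mm. The puck measured at x = +2.7 mm rather than 0, which I put down to reading it off the picture and the 2 mm calibration. I backed off straight before raising the tool.

**Other things:** The robot was clear of everything at hand-in. By eye, the bystanders and look-alikes in the last pictures stood where they began. The pink and turquoise carriers were only partly in view there, and I took no measurements of any of them.

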